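# Fit the juicer's reamer and hold it pressed

## Task

Take the larger of the two citrus reamers out of its caddy and fit it on the juicer: line its splined stem up with the cross-shaped slots of the drive so that it meshes and slides fully home, then push it down so the sprung drive sinks to the bottom of its travel, where the juicer would run. Do not let go: the program finishes while the fingers still hold the reamer and the drive pressed down; leave the smaller reamer in its pocket and do not disturb the glass or the other things on the counter.

Things in the scene. Friction and masses are not known exactly. Their poses are not given: they have to be found in the camera images.
- large_reamer: Larger white citrus reamer, loose, about 100 g. Origin on its axis at the underside of its round flange (62 mm across, 4 mm thick), z up. Above the flange a ribbed dome 22 mm high (52 mm across, 31 mm at its top), below it the stem. Starts upright in one of the caddy's two pockets, turned any way; which pocket varies.
- large_reamer_stem (a point): Lower tip of the larger reamer's stem, 19 mm below its origin; axes as the reamer's. The stem has four splines: a cross, arms 6 mm wide, 26 mm from end to end, along the reamer's x and y axes, from 0.5 to 14 mm below the origin; then a tapered round pilot 9.6 mm thick down to the tip.
- large_reamer_tab (a point): Point to pinch: on the larger reamer's axis, 46 mm above its origin, 10 mm under the top of the upright flat tab that stands on the dome. Axes as the reamer's. The tab is 30 mm long along x, 10 mm thick along y (grip it across y) and 30 mm high; it lines up with two of the stem's splines.
- small_reamer: Smaller white reamer of the same kind and the same stem, loose, about 60 g: flange 42 mm across, dome 35 mm across and 13 mm high, pinch tab 20 x 10 x 26 mm with its top 43 mm above the origin. Origin on the axis at the underside of the flange. It stays in its pocket.
- caddy: Grey block fixed on the counter, 90 (x) x 200 (y) x 28 mm high, origin at the centre of its underside. Two round through pockets 30 mm wide, at y = +52 and -52 mm; the reamers' stems hang in them and the flanges rest on its top.
- juicer: White electric citrus juicer, fixed on the counter, 148 mm across; origin at the centre of its underside, z up. Bowl with rim 76 mm above the counter, a short spout to its own -y side reaching 103 mm from the axis, the drive in the middle of the bowl.
- socket (a point): Centre of the mouth of the grey coupler (49 mm across) amid the juicer's bowl, 92 mm above the counter unpressed, z up. Cross-shaped slots along its x and y: 9 mm wide, 30 mm end to end, 24 mm deep; the stem meshes at any quarter turn, within about 5 degrees. Fully home, the reamer's origin coincides with this point; unmeshed, it stands 14 mm higher on the splines.
- coupler (a joint): Angle of the drive coupler about the vertical in the juicer (rad, counter-clockwise from above positive); starts at random. It is geared to a stopped motor and stays where it is unless turned by force (0.25 N m).
- drive_switch (a joint): How far the sprung drive (coupler and all) is pushed down, m: 0 up, 0.006 at the bottom of its travel. The spring starts to yield at about 5 N and needs about 12 N to be fully down; it comes up again when let go.
- glass: Small clear glass, 48 mm across, 61 mm tall, standing by the juicer's spout, 118 mm from its axis; origin at the centre of its underside. Bystander.
- tall_can: Tall drink can, 53 mm across, 134 mm high, on the counter behind the caddy and juicer; origin at the centre of its underside. Bystander.
- medicine_box: Small flat white carton, 45 x 75 x 20 mm, near the front edge; origin at the centre of its underside. Bystander.
- desk_calculator: Dark calculator lying flat, 118 x 76 x 14 mm, to the right; origin at the centre of its underside. Bystander.
- opener: Bottle opener lying flat, 146 x 36 x 8 mm, to the left near the front edge; origin at the centre of its underside. Bystander.
Not all that is in view belongs to the job. What is shaped like the large_reamer but yellow is not meant.

How it is judged (in metres and radians):
On the way, in this order (a step that is already met when the one before it is completed fails the run):
1. the larger reamer is held in the fingers, lifted clear of the caddy (height (world z) of large_reamer above 0.06 m and contact force between the fingers and large_reamer above 1 N and contact force between large_reamer and caddy below 0.1 N), for 0.2 s.
2. its stem is meshed with the drive and fully home (z of large_reamer in the frame of socket below 0.0035 m and horizontal distance between large_reamer and socket below 0.004 m and angle between large_reamer's own z axis and vertical below 0.09 rad), for 0.1 s.
At the end, for the whole second after the job is handed in: Larger reamer meshed and home (flange within 3.5 mm of the coupler mouth, axis within 4 mm, upright within 5 degrees) and at rest, drive held down more than 4.5 of its 6 mm, fingers pressing on the reamer with over 2 N; smaller reamer standing in its pocket (all of step 2 and value of joint drive_switch above 0.0045 m and contact force between the fingers and large_reamer above 2 N and linear speed of large_reamer below 0.02 m/s and horizontal distance between small_reamer and caddy below 0.06 m and height (world z) of small_reamer below 0.034 m and angle between small_reamer's own z axis and vertical below 0.12 rad); the arm keeps its last pose, push and grip.
It fails at once if the smaller reamer is lifted out of its pocket (height (world z) of small_reamer above 0.045 m).
It fails at once if the glass is knocked or shifted more than 30 mm (distance of glass from where it was at the start of the episode above 0.03 m).
It fails at once if another bystander is knocked or shifted more than 30 mm (distance of any of tall_can, medicine_box, desk_calculator, opener from where it was at the start of the episode above 0.03 m).
It also fails if it takes over 48 s, if anything falls off the work surface, if the arm or the gripper's body presses on something with over 40 N, if the wrist force passes 120 N, or if a joint passes its speed limit or range.

## Robot

A 7-joint arm with a two-finger parallel gripper is mounted at the origin on a cart in front of the work surface, level with it; the furniture and walls round the work are solid. World frame = base frame: x ahead of the robot, y to its left, z up, the work surface at z = 0. Lengths are in m, angles in degrees, forces in N, time in s.
With the tool pointing down it reaches from about 0.4 to 0.85 m from the base axis. Payload 10.4 kg.
Tool frame: the origin (TCP) lies at the centre of the arm's flange, where the gripper is bolted on; the fingertips stand 173 mm ahead of it and the grasp point (between the pads) lies 155 mm ahead of it (ctrl.tips_ahead is the distance from the TCP to the fingertips, in m); z points along the fingers, y is the line along which they close (so a half turn about z gives the same grasp; the last joint's range is limited). The gripper opens to 85 mm and grips with 20 to 120 N. Pads are 22 mm wide; open, the fingers measure 114 mm over their backs; the gripper's body (76 mm by 85 mm) begins 54 mm behind the grasp point. The pads swing forward as they close: fully open they stand 13 mm farther back than shut.
Start: joints at [71.643, 19.034, -3.707, 83.658, 1.238, 77.344, -5.071], TCP at [0.183, -0.597, 0.405] pointing down, gripper open.
Joint ranges: [-148.97, 148.97], [-28.65, 121.19], [-84.17, 76.75], [9.2, 138.47], [-72.65, 252.65], [3.7, 117.97], [-149.18, 149.18]. Speed limits (degrees/s): [127.2, 127.2, 159.86, 159.86, 180, 180, 180].

## Interface

Orientations are given as [roll, pitch, yaw] about the fixed x, y, z axes, in that order (R = Rz(yaw) Ry(pitch) Rx(roll)).
In Python, from workcell import ctrl, imaging, spotter gives the robot as it stands. The module is installed in compiled form; this text tells all that it offers.
- The arm moves only by the tool drive_tool, never from a script. Its arguments are lists of equal length, an entry for each row: "dp": the shift along the tool's x, y, z in cm, a list of three; "yaw": the turn about the tool's z in degrees. In form: {"dp": [[dx, dy, dz], ...], "yaw": [yaw, ...]}. A call has 1 to 10 rows; each row is the pose to reach, as a shift and turn from the pose commanded when the call began, along the tool's axes at that moment; what a row does not reach only later rows make up. A row lasts 1/10 s, in which the tool goes at most 50 mm and 8.59 degrees, less where a joint would pass 70% of its speed; a pose out of reach is approached as far as the arm can. A call with a gripper value outside its range is refused whole. "hand" is the opening, from -1 (shut) to 1 (fully open), set as the call begins (left out, the last holds). The fingers move at their own pace and stop on an object; "force" is the grip in N (left out, the last holds). Time passes only in rows, so rows that repeat a pose let the fingers close. It gives the time, the measured TCP pose, the force, the opening and the grip force at its end, in the units of the state.
- ctrl.read_state(): the state, without advancing time (a new reading comes with each control period).
- imaging.snapshot(name): name is "scene" or "side" or "wrist"; returns a dict with "image" (480x640x3 uint8, red, green, blue), "fx", "fy", "cx", "cy" (pixels), "distortion" ([k1, k2, p1, p2, k3] as OpenCV has them; the pictures are not rectified), "extrinsics" (4x4, takes a point from camera to world coordinates). Camera axes: x right, y down, z forward; pixel columns grow to the right and rows downward; lengths in m; the calibration is good to about 2 mm. A picture is of the moment at which its call begins. There is no depth.
- ctrl.sign_off(): hands the job in; it is judged then, once.
Trained networks look in a picture, given as the dict that the camera call returned (one of the last four; its "shot" number tells which), for a name from the list of things; names that differ only in an ending like _2 or _b are one class to them, and where a whole thing is asked for, a point or a joint stands for the part that bears it (a point fixed in the world has none). Each returns a list of dicts, best first, with "conf" (0 to 1); they miss things now and then, are a little off and sometimes report something else, mostly with a low value. They report only what shows in the picture. A call takes as long as a camera call. They do not tell look-alikes from the thing itself.
- spotter.search_frame(picture, thing): "box" ([left, top, width, height] in pixels, round what is visible of it).
The state is a dict: "clock": time; "joint_pos": joint angles; "joint_velocities": joint speeds; "tau": joint torques, N m; "eef_pos": TCP position; "tcp_rot": TCP orientation; "wrist_force": force on the tool from outside, world axes, zero at the start; "torque": the same for the moment, N m; "grip_width": finger opening in m; "gripper_force": force on a finger pad.
Only numpy, scipy, OpenCV 4.12 (cv2) and the standard library are available. Lean on these libraries where they do the work, as an engineer would, in place of code of your own. Each camera call takes 0.05 s, during which the arm holds its last target. There are 200 camera calls.

## Working session

There is one attempt and no reset: what is moved stays moved. The work goes in short steps, Python scripts to look and compute and a tool call to move; the robot and the scene stay as the last step left them, time stands still between calls to the robot, and variables do not carry over. Pictures are saved under pics/ and viewed, at most 10 in all, crops included, and the job is handed in when it is done.

Besides the shell and the picture viewer there is one more tool, called as name(argument=value, ...) on one line, values as JSON. drive_tool: Moves the arm, as the interface text tells. Its arguments: {"type":"object","properties":{"dp":{"type":"array","items":{"type":"array","items":{"type":"number"}}},"yaw":{"type":"array","items":{"type":"number"}},"hand":{"type":"number"},"force":{"type":"number"}},"required":["dp","yaw"]}

```bash
mkdir -p pics
cat > h.py <<'E'
import numpy as np, cv2
from workcell import ctrl, imaging, spotter
def K(p): return np.array([[p['fx'],0,p['cx']],[0,p['fy'],p['cy']],[0,0,1]])
def ray(p,uv):
    n=cv2.undistortPoints(np.array([[uv]],float),K(p),np.array(p['distortion']))[0,0]
    T=np.array(p['extrinsics']); d=T[:3,:3]@np.array([n[0],n[1],1]); return T[:3,3],d
def onz(p,uv,z):
    o,d=ray(p,uv); return o+d*(z-o[2])/d[2]
def proj(p,X):
    T=np.linalg.inv(np.array(p['extrinsics']))
    r,_=cv2.Rodrigues(T[:3,:3]); return cv2.projectPoints(np.atleast_2d(X).astype(float),r,T[:3,3],K(p),np.array(p['distortion']))[0][:,0]
def save(p,n): cv2.imwrite('pics/'+n+'.png',p['image'][:,:,::-1])
E
python3 - <<'E'
from h import *
for c in ['scene','side']:
    p=imaging.snapshot(c); save(p,c+'1'); print(c,np.round(np.array(p['extrinsics'])[:3,3],3),p['fx'])
    for t in ['large_reamer','small_reamer','caddy','juicer','coupler','glass','tall_can']:
        print(t,[(np.round(d['box']).tolist(),round(d['conf'],2)) for d in spotter.search_frame(p,t)[:3]])
s=ctrl.read_state(); print(s['eef_pos'],s['tcp_rot'],s['clock'],s['wrist_force'],s['grip_width'])
a=cv2.imread('pics/scene1.png');b=cv2.imread('pics/side1.png')
E
```

```text
scene [0.042 0.524 0.796] 472.3514034572644
large_reamer [([293.0, 254.0, 27.0, 29.0], 0.9), ([278.0, 331.0, 28.0, 34.0], 0.79), ([256.0, 282.0, 32.0, 34.0], 0.57)]
small_reamer [([224.0, 319.0, 21.0, 22.0], 0.67)]
caddy [([200.0, 288.0, 100.0, 81.0], 0.55), ([197.0, 418.0, 81.0, 21.0], 0.22)]
juicer [([342.0, 209.0, 56.0, 61.0], 0.6), ([257.0, 282.0, 27.0, 32.0], 0.17)]
coupler [([357.0, 215.0, 22.0, 19.0], 0.63)]
glass [([391.0, 206.0, 15.0, 23.0], 0.75)]
tall_can [([244.0, 210.0, 26.0, 52.0], 0.81)]
side [ 0.69  -1.051  1.212] 517.6482162504134
large_reamer [([275.0, 188.0, 22.0, 18.0], 0.81), ([318.0, 331.0, 21.0, 21.0], 0.81), ([307.0, 228.0, 18.0, 23.0], 0.71)]
small_reamer []
caddy [([302.0, 179.0, 36.0, 56.0], 0.55), ([318.0, 182.0, 12.0, 15.0], 0.4)]
juicer [([263.0, 258.0, 51.0, 56.0], 0.76), ([311.0, 200.0, 23.0, 20.0], 0.4)]
coupler []
glass [([272.0, 313.0, 17.0, 22.0], 0.56)]
tall_can [([354.0, 220.0, 14.0, 35.0], 0.74)]
[ 0.18339513 -0.59748452  0.4047497 ] [1.79994452e+02 8.20772874e-06 1.70633369e+01] 0.8 [-0.81867499  0.21793347  0.50596209] 0.08532911631649609
```

View scene.

View pics/scene1.png

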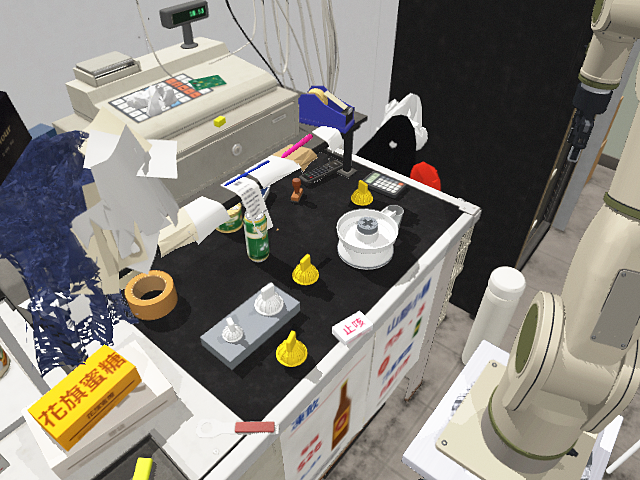

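View pics/side1.png

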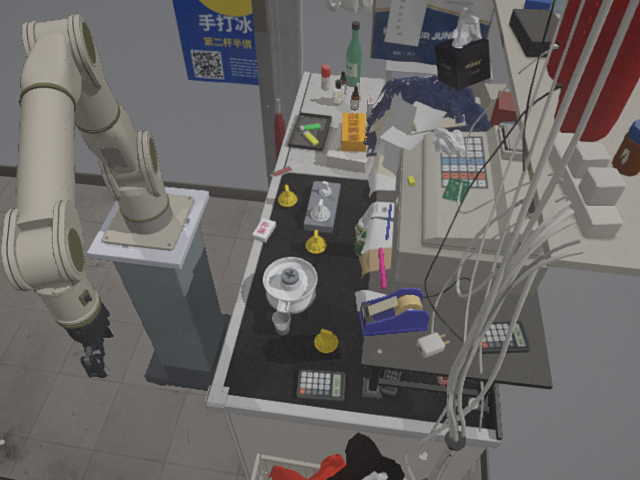

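Run:
```python
from h import *
p=imaging.snapshot('scene');q=imaging.snapshot('side')
for n,uv,z in [('reamer282,316',(271,307),.035),('small',(234,335),.035),('r_right',(306,274),.035),('juicer',(368,224),.092),('glass',(398,226),0),('can',(257,258),0)]: print(n,np.round(onz(p,uv,z),3))
for n,uv,z in [('r1',(316,245),.035),('r2',(286,198),.035),('r3',(328,345),.035),('jui',(288,286),.08),('small',(322,210),.035)]: print(n,np.round(onz(q,uv,z),3))
```

```text
reamer282,316 [0.528 0.082 0.035]
small [0.534 0.182 0.035]
r_right [ 0.535 -0.039  0.035]
juicer [ 0.493 -0.215  0.092]
glass [ 0.486 -0.356  0.   ]
can [ 0.685 -0.029  0.   ]
r1 [ 0.551 -0.059  0.035]
r2 [0.427 0.125 0.035]
r3 [ 0.629 -0.388  0.035]
jui [ 0.502 -0.251  0.08 ]
small [0.55  0.088 0.035]
```

The large white reamer is in the nearer pocket, at scene (267,298) and side (319,209). The small one is at scene (231,330). The coupler is at scene (368,226) and side (290,275). The yellow ones are look-alikes. I'll move over the juicer for a wrist view.

drive_tool(dp=[[4, -3, -1], [8, -6, -2], [12, -9.5, -2], [16, -13, -2], [20, -16, -2], [24, -19, -2], [28, -22.5, -2], [32, -26, -2], [35, -28.5, -2], [37, -30, -2]], yaw=[0, 0, 0, 0, 0, 0, 0, 0, 0, 0])

```text
clock: 1.9
eef_pos: [0.4507, -0.1981, 0.4252]
tcp_rot: [180.0, -0.1, 17.3]
wrist_force: [-0.3, -0.4, 0.1]
grip_width: 0.0849
gripper_force: 0.0
```

Run:
```python
from h import *
p=imaging.snapshot('wrist'); save(p,'w1'); print(np.round(p['extrinsics'],3),p['fx'])
for t in ['large_reamer','small_reamer','coupler']:
    print(t,[(np.round(d['box']).tolist(),round(d['conf'],2)) for d in spotter.search_frame(p,t)[:3]])
q=[imaging.snapshot('scene'),imaging.snapshot('side')]
def tri(uvs):
    A=np.zeros((3,3));b=np.zeros(3)
    for c,uv in zip(q,uvs):
        o,d=ray(c,uv);d/=np.linalg.norm(d);M=np.eye(3)-np.outer(d,d);A+=M;b+=M@o
    return np.linalg.solve(A,b)
print(tri([(368,226),(290,275)]),tri([(267,301),(319,212)]),tri([(231,332),(325,190)]))
s=ctrl.read_state(); print(s['eef_pos'],s['tcp_rot'],s['clock'])
```

```text
[[ 0.298 -0.912 -0.282  0.523]
 [-0.955 -0.284 -0.088 -0.176]
 [-0.     0.296 -0.955  0.395]
 [ 0.     0.     0.     1.   ]] 422.7297308827658
large_reamer [([3.0, 0.0, 54.0, 40.0], 0.8), ([131.0, 1.0, 83.0, 77.0], 0.78), ([538.0, 33.0, 92.0, 81.0], 0.66)]
small_reamer []
coupler [([334.0, 128.0, 66.0, 69.0], 0.75), ([3.0, 3.0, 58.0, 33.0], 0.24)]
[ 0.49848466 -0.21752613  0.08291897] [0.54287153 0.07668215 0.03759108] [0.54611649 0.18101449 0.03372462]
[ 0.44850861 -0.203285    0.42467403] [1.79983872e+02 2.01894505e-02 1.69570042e+01] 2.2
```

View pics/w1.png

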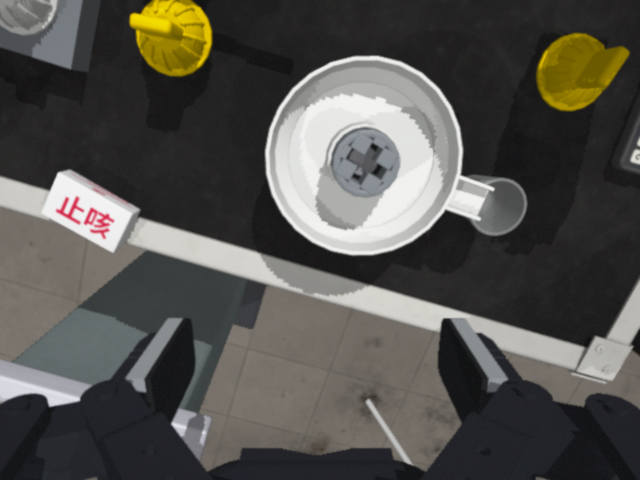

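```bash
cat >> h.py <<'E'
def ortho(p,c,z,half,n):
    g=np.linspace(-half,half,n); X,Y=np.meshgrid(c[0]+g[::-1],c[1]+g[::-1],indexing='ij') # rows: +x up, cols: +y left
    uv=proj(p,np.c_[X.ravel(),Y.ravel(),np.full(X.size,z)]).astype(np.float32).reshape(n,n,2)
    return cv2.remap(p['image'],uv[...,0],uv[...,1],cv2.INTER_CUBIC),X,Y
def crossfit(p,c,z=.092):
    im,X,Y=ortho(p,c,z,.03,240); g=cv2.cvtColor(im,cv2.COLOR_RGB2GRAY).astype(float)
    best=None
    def score(v):
        dx,dy,t=v; a=np.radians(t); x=X-c[0]-dx;y=Y-c[1]-dy
        u=abs(x*np.cos(a)+y*np.sin(a));w=abs(-x*np.sin(a)+y*np.cos(a))
        s=lambda q,l:1/(1+np.exp(-(l-q)/.0006))
        m=np.maximum(s(u,.015)*s(w,.0045),s(w,.015)*s(u,.0045)); r=s(np.hypot(x,y),.019)*(1-m)
        return (g*m).sum()/m.sum()-(g*r).sum()/r.sum()
    from scipy.optimize import minimize
    rs=[minimize(score,[0,0,t],method='Nelder-Mead',options=dict(initial_simplex=[[0,0,t],[.003,0,t],[0,.003,t],[0,0,t+8]])) for t in range(0,90,10)]
    r=min(rs,key=lambda r:r.fun); return c[0]+r.x[0],c[1]+r.x[1],r.x[2]%90,r.fun
E
python3 - <<'E'
from h import *
p=imaging.snapshot('wrist')
c=onz(p,(367,162.5),.092); print(c)
r=crossfit(p,c); print(r)
im,X,Y=ortho(p,c,.092,.03,480)
cv2.imwrite('pics/o1.png',im[:,:,::-1])
for z in (.09,.092,.094): print(z,onz(p,(367,162.5),z))
E
```

```text
[ 0.49878787 -0.22567055  0.092     ]
(np.float64(0.5006968166047978), np.float64(-0.21978599517241926), np.float64(77.24105629781094), np.float64(-49.51769984500902))
0.09 [ 0.49863988 -0.22596438  0.09      ]
0.092 [ 0.49878787 -0.22567055  0.092     ]
0.094 [ 0.49893586 -0.22537672  0.094     ]
```

View pics/o1.png

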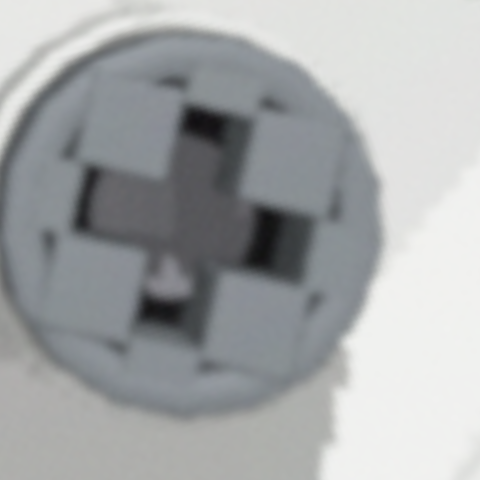

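The orthophoto (480 px = 60 mm) shows the coupler disc centred at about (190,221), with the slots turned about 12° clockwise. That agrees with the fit of (0.5007, -0.2198) at -12.8° mod 90. Next I'll look at the reamer.

drive_tool(dp=[[2, -4, 0], [4, -8, 0], [6, -12, 1], [8, -16, 2], [10, -20, 3], [12, -24, 3], [13, -26.5, 3], [13, -26.5, 3], [13, -26.5, 3]], yaw=[0, 0, 0, 0, 0, 0, 0, 0, 0])

```text
clock: 3.15
eef_pos: [0.4958, 0.0884, 0.3946]
tcp_rot: [180.0, 0.0, 17.0]
wrist_force: [0.4, -0.5, 0.6]
grip_width: 0.0856
gripper_force: 0.0
```

Run:
```python
from h import *
p=imaging.snapshot('wrist'); save(p,'w2'); print(np.round(p['extrinsics'],3)[:3,3])
for t in ['large_reamer','large_reamer_tab','small_reamer']:
    print(t,[(np.round(d['box']).tolist(),round(d['conf'],2)) for d in spotter.search_frame(p,t)[:3]])
s=ctrl.read_state(); print(s['eef_pos'],s['tcp_rot'],s['clock'])
print(proj(p,[[.543,.077,.028],[.543,.077,.084]]))
```

```text
[0.568 0.111 0.364]
large_reamer [([453.0, 159.0, 84.0, 74.0], 0.89), ([205.0, 230.0, 74.0, 69.0], 0.76), ([311.0, 117.0, 76.0, 80.0], 0.61)]
large_reamer_tab [([311.0, 117.0, 80.0, 80.0], 0.88), ([455.0, 159.0, 84.0, 76.0], 0.86), ([209.0, 232.0, 71.0, 68.0], 0.66)]
small_reamer [([196.0, 85.0, 51.0, 59.0], 0.6)]
[0.49576636 0.08769129 0.39467961] [1.79966013e+02 8.88907330e-03 1.69054143e+01] 3.35
[[347.63250577 157.16437375]
 [353.69131437 165.90936422]]
```

View pics/w2.png

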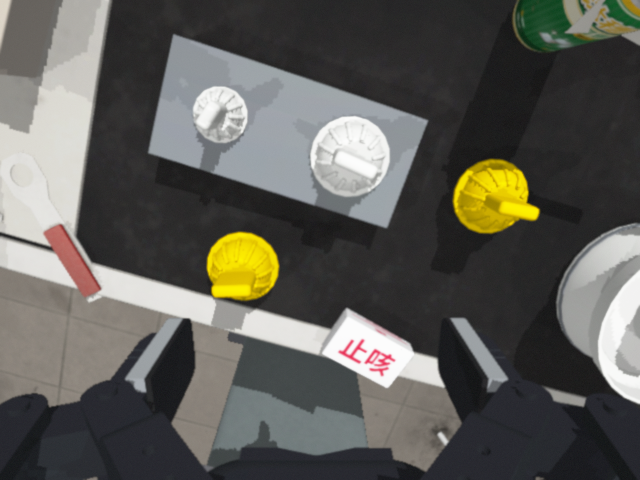

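Run:
```python
from h import *
p=imaging.snapshot('wrist')
c=onz(p,(349.5,157),.031); print(c, onz(p,(355,163.5),.084))
a,_,_=ortho(p,c,.031,.04,400); b,_,_=ortho(p,c,.084,.03,400)
cv2.imwrite('pics/o2.png',np.hstack([a,b])[:,:,::-1])
```

```text
[0.54386867 0.07500925 0.031     ] [0.54482357 0.07574043 0.084     ]
```

View pics/o2.png

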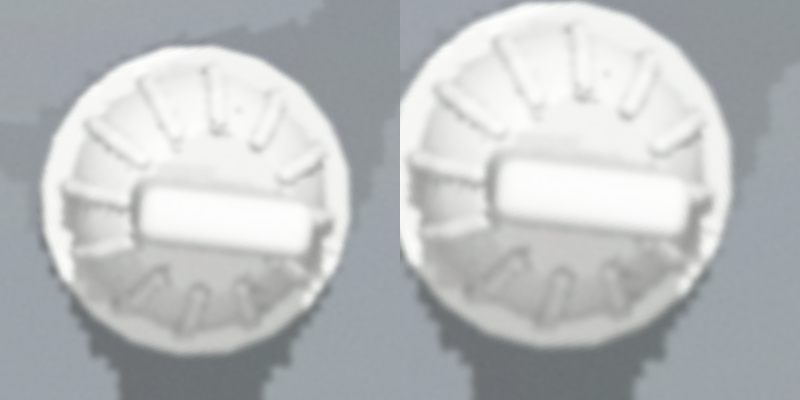

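The flange circle and the tab agree: the reamer's axis is at (0.544, 0.0759), the tab is 29 mm long, and its long axis points about 83°. I'll go above it and turn to yaw 83.

drive_tool(dp=[[2, 1, 2], [4.3, 2.5, 4], [4.3, 2.5, 6], [4.3, 2.5, 8], [4.3, 2.5, 9.5], [4.3, 2.5, 9.5], [4.3, 2.5, 9.5], [4.3, 2.5, 9.5], [4.3, 2.5, 9.5], [4.3, 2.5, 9.5]], yaw=[-8, -16, -24, -32, -40, -48, -56, -64, -66, -66])

```text
clock: 4.4
eef_pos: [0.5442, 0.0771, 0.2996]
tcp_rot: [-180.0, 0.0, 83.0]
wrist_force: [0.1, 0.1, -1.0]
grip_width: 0.0854
gripper_force: 0.0
```

Run:
```python
from h import *
p=imaging.snapshot('wrist'); save(p,'w3')
s=ctrl.read_state(); print(s['eef_pos'],s['tcp_rot'],s['clock'],s['joint_pos'])
c=np.array([.5441,.0759]);a,_,_=ortho(p,c,.031,.04,400); b,_,_=ortho(p,c,.084,.03,400)
cv2.imwrite('pics/o3.png',np.hstack([a,b])[:,:,::-1])
```

```text
[0.54414889 0.07725691 0.29965014] [-1.79999746e+02  1.63109631e-02  8.29238304e+01] 4.45 [ 28.44864486  21.59269251 -49.18166155 100.56366036  17.76621705
  65.99653839 -33.16607212]
```

View pics/o3.png

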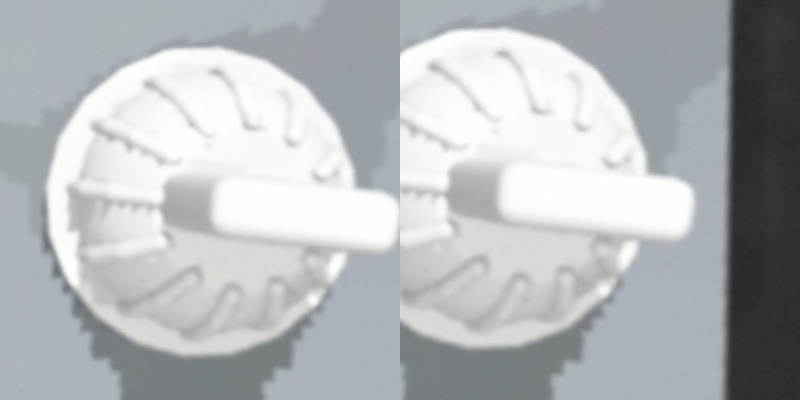

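The second view agrees, with the tab centred at (0.544, 0.0764) and about 84°. Now I'll descend and grip.

drive_tool(dp=[[-0.1, 0, 2.5], [-0.1, 0, 5], [-0.1, 0, 6.3], [-0.1, 0, 6.8], [-0.1, 0, 6.8]], yaw=[1, 1, 1, 1, 1])

```text
clock: 4.95
eef_pos: [0.544, 0.0771, 0.2317]
tcp_rot: [-180.0, 0.0, 82.0]
wrist_force: [0.4, -0.1, 0.8]
grip_width: 0.0858
gripper_force: 0.0
```

drive_tool(dp=[[0, 0, 0], [0, 0, 0], [0, 0, 0], [0, 0, 0], [0, 0, 0], [0, 0, 0], [0, 0, 0], [0, 0, 0]], yaw=[0, 0, 0, 0, 0, 0, 0, 0], hand=-1, force=70)

```text
clock: 5.75
eef_pos: [0.5441, 0.0771, 0.232]
tcp_rot: [180.0, 0.0, 82.1]
wrist_force: [0.3, -0.0, 4.8]
grip_width: 0.0086
gripper_force: 69.2
```

drive_tool(dp=[[0, 0, -1], [0, 0, -3], [0, 0, -6], [0, 0, -9], [0, 0, -11.5], [0, 0, -13], [0, 0, -13], [0, 0, -13]], yaw=[0, 0, 0, 0, 0, 0, 0, 0])

```text
clock: 6.55
eef_pos: [0.5437, 0.0768, 0.3608]
tcp_rot: [-180.0, 0.0, 82.1]
wrist_force: [-1.3, 0.7, -2.1]
grip_width: 0.0081
gripper_force: 68.5
```

Run:
```python
from h import *
p=imaging.snapshot('wrist'); save(p,'w4')
s=ctrl.read_state(); print(s['eef_pos'],s['tcp_rot'],s['clock'],s['wrist_force'],s['grip_width'])
e=s['eef_pos']; z=e[2]-.204
print(proj(p,[[e[0],e[1]+d,z+h] for d in (0,-.001) for h in (.056,.003)]), z)
T=np.array(p['extrinsics']); print(np.round(T,3))
```

```text
[0.54358186 0.0767984  0.36034785] [-1.79895999e+02  3.30750719e-02  8.20563572e+01] 6.6 [-0.03144195 -0.73246039 -2.06096976] 0.008473749025728613
[[316.4117776  359.92399017]
 [316.31162313 292.46088954]
 [316.8405321  362.59001456]
 [316.62491964 294.5272269 ]] 0.1563478499961399
[[ 0.99  -0.132 -0.041  0.554]
 [-0.138 -0.946 -0.295  0.152]
 [ 0.     0.297 -0.955  0.33 ]
 [ 0.     0.     0.     1.   ]]
```

View pics/w4.png

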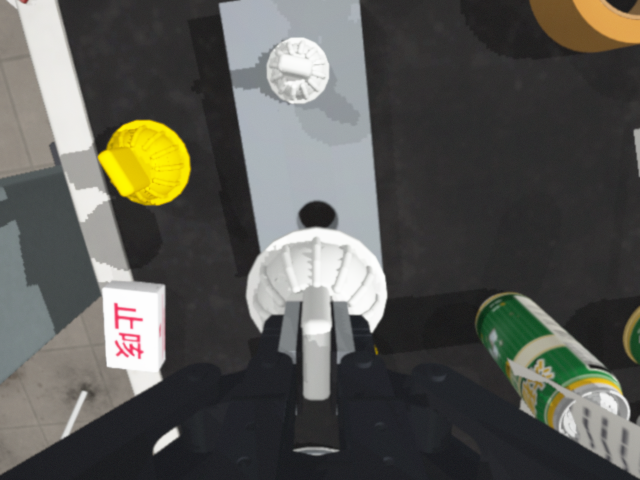

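The reamer is held upright: the flange is centred at column 316 as predicted, with its front edge at row 228. The pocket at (318,214) is empty. Next I'll pass over to the far side of the juicer for a second, independent view of the coupler.

drive_tool(dp=[[-2, 0, 0], [-6, 0, 0], [-10, 0, 0], [-14, 0.2, 0], [-18, 0.4, 0], [-22, 0.6, 0], [-26, 0.8, 0], [-30, 0.9, 0], [-34, 0.9, 0], [-38, 0.9, 0]], yaw=[0, 1, 2, 3, 4, 4.9, 4.9, 4.9, 4.9, 4.9])

```text
clock: 7.6
eef_pos: [0.4996, -0.302, 0.36]
tcp_rot: [-179.9, -0.0, 77.2]
wrist_force: [0.7, 0.1, -1.1]
grip_width: 0.0087
gripper_force: 68.5
```

Run:
```python
from h import *
imaging.snapshot('scene');imaging.snapshot('scene')
p=imaging.snapshot('wrist'); save(p,'w5')
s=ctrl.read_state(); e=s['eef_pos'];print(e,s['tcp_rot'],s['clock'],s['wrist_force'])
c=np.array([.5007,-.2198]); print(proj(p,[*c,.092]))
try: print(crossfit(p,c))
except Exception as x: print(x)
a=np.radians(s['tcp_rot'][2]); t=np.linspace(0,2*np.pi,200); z=e[2]-.204
for off in (-.002,-.001,0,.001):
  for zz in (0,.004):
    cx,cy=e[0]+off*np.cos(a),e[1]+off*np.sin(a)
    q=proj(p,np.c_[cx+.031*np.cos(t),cy+.031*np.sin(t),np.full(200,z+zz)]); print(off,zz,q[:,1].min(),q[:,0].min(),q[:,0].max())
o,_,_=ortho(p,c,.092,.03,300); u=p['image'][150:450,170:470]
cv2.imwrite('pics/o5.png',np.hstack([o,cv2.resize(u,(450,450))[:300]])[:,:,::-1])
```

```text
[ 0.49893848 -0.30359953  0.35951719] [-1.79825488e+02 -3.92081280e-02  7.68657784e+01] 7.75 [-0.31431008  1.12804015 -1.71109343]
[[285.15325951  92.96491834]]
(np.float64(0.5007148343534134), np.float64(-0.219849301925374), np.float64(76.77284504454849), np.float64(-46.23166383313712))
-0.002 0 218.84499813046537 248.50206558975538 388.3021984892914
-0.002 0.004 221.2053521261548 247.08008124679463 389.77439427920496
-0.001 0 216.5365446938205 248.38405781550034 388.4130458569447
-0.001 0.004 218.850069721102 246.95697162305427 389.89030318116284
0 0 214.22057297331355 248.26582530502776 388.5240832832595
0 0.004 216.48692659823837 246.8336207220592 390.00641746234567
0.001 0 211.89706644779602 248.1473685445262 388.63531010793304
0.001 0.004 214.11590486065066 246.71002904708948 390.1227364337495
```

View pics/o5.png

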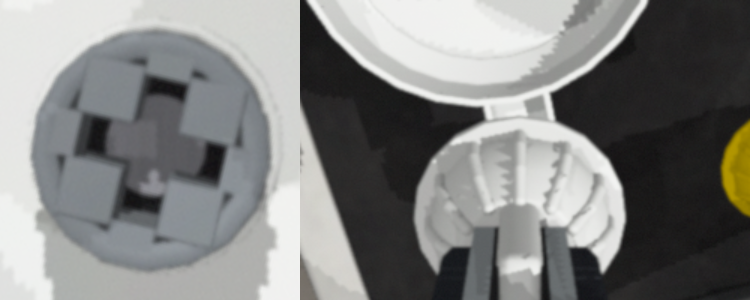

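Coupler confirmed at (0.5007, -0.2198), about 77°. The held flange's front edge is at row 228, though I predicted 216, so I'll fit its in-hand pose before inserting.

```bash
cat > fit.py <<'E'
from h import *
from scipy.optimize import least_squares
from scipy.spatial.transform import Rotation as R
p=imaging.snapshot('wrist'); s=ctrl.read_state(); e=np.array(s['eef_pos'])
Rt=R.from_euler('xyz',s['tcp_rot'],degrees=True).as_matrix()
T=np.eye(4);T[:3,:3]=Rt;T[:3,3]=e
print('cam in tool',np.round(np.linalg.inv(T)@np.array(p['extrinsics']),4).tolist())
g=cv2.cvtColor(p['image'],cv2.COLOR_RGB2GRAY).astype(float)
pts=[]
c0=np.array([317,300.])
for a in np.radians(np.arange(-180,1,4)):   # radial search from outside in
    r=np.arange(95,45,-.5); u=c0[0]+r*np.cos(a); v=c0[1]+r*np.sin(a)
    l=cv2.remap(g.astype(np.float32),u.astype(np.float32)[None],v.astype(np.float32)[None],1)[0]
    k=np.argmax(l>120)
    if l[k]>120 and l[:max(k-3,1)].max()<90 and k>3: pts.append((u[k],v[k]))
pts=np.array(pts); print(len(pts),np.round(pts[::3],0).tolist())
t=np.linspace(0,2*np.pi,240)
def model(v): # tool-frame offset x,y,z of origin, pitch about tool y, roll about tool x
    Rm=R.from_euler('xy',[v[4],v[3]]).as_matrix(); P=[]
    for zz in (0,-.004):
        L=np.c_[.031*np.cos(t),.031*np.sin(t),np.full(240,zz)]@Rm.T+np.array([v[0],v[1],.204+v[2]])
        P.append(proj(p,L@Rt.T+e))
    return cv2.convexHull(np.vstack(P).astype(np.float32))
def res(v,prior):
    h=model(v); d=[cv2.pointPolygonTest(h,(float(a),float(b)),True) for a,b in pts]
    return np.r_[d,(np.array(v)/prior)]
for prior in ([.01,.01,.003,.0005,.0005],[.01,.01,.003,.1,.1],[.01,.01,.0005,.1,.1]):
    f=least_squares(lambda v:res(v,np.array(prior)),np.zeros(5),diff_step=1e-3,x_scale=[.001,.001,.001,.02,.02],loss='soft_l1')
    print(np.round(f.x[:3]*1000,2),np.round(np.degrees(f.x[3:]),2),'rms',np.sqrt(np.mean(f.fun[:-5]**2)))
E
python3 fit.py
```

```text
cam in tool [[-0.0032, -0.9547, -0.2976, 0.0734], [1.0, -0.0031, -0.0007, -0.0002], [-0.0002, -0.2976, 0.9547, 0.0311], [0.0, 0.0, 0.0, 1.0]]
32 [[247.0, 300.0], [247.0, 285.0], [250.0, 270.0], [258.0, 257.0], [268.0, 246.0], [349.0, 235.0], [362.0, 243.0], [373.0, 253.0], [380.0, 266.0], [385.0, 281.0], [386.0, 295.0]]
[-4.95 -0.36  2.05] [-0. -0.] rms 0.3478988111721183
[-4.95 -0.36  2.04] [-0.  0.] rms 0.34812429156008645
[-4.64 -0.48  0.51] [0.89 3.36] rms 0.47047197009881514
```

```bash
cat >> fit.py <<'E'
print('---')
S=np.array([.001,.001,.001,.01745,.01745])
def run(mask,pr):
    mask=np.array(mask,float)
    f=least_squares(lambda v:np.r_[[cv2.pointPolygonTest(model(v*mask*S),(float(a),float(b)),True) for a,b in pts],v/pr],np.full(5,.1),diff_step=.5,loss='soft_l1')
    print(np.round(f.x*mask,2),'rms',np.sqrt(np.mean(f.fun[:-5]**2)))
run([1,1,1,0,0],[10,10,3,10,10]); run([1,1,1,1,1],[10,10,3,10,10]); run([1,1,1,1,1],[1,1,1,10,10]);run([1,1,0,1,1],[10,10,3,10,10])
for n in ('large_reamer','large_reamer_tab'): pass
for c in ('scene','side'):
    q=imaging.snapshot(c); save(q,c+'6')
    print(c,[(np.round(d['box'],1).tolist(),round(d['conf'],2)) for d in spotter.search_frame(q,'large_reamer')[:4]],proj(q,e-[0,0,.204]).round(1))
E
python3 fit.py | sed 1,/---/d
```

```text
[-3.81 -0.25  2.27 -0.   -0.  ] rms 0.3640896998344012
[-3.46 -0.28  2.6   5.    1.09] rms 0.30363512153150113
[-3.34 -0.31  1.82  4.87  2.02] rms 0.35654178200346354
[-3.73 -0.38 -0.   -4.8   6.11] rms 0.5147437512046595
scene [([353.1, 184.4, 20.5, 22.2], 0.91), ([292.7, 256.5, 25.8, 29.6], 0.9), ([280.0, 331.6, 26.7, 34.8], 0.77), ([377.8, 168.9, 25.8, 23.9], 0.59)] [[388.  184.6]]
side [([272.7, 269.2, 21.6, 23.9], 0.77), ([314.8, 332.3, 25.8, 18.4], 0.76), ([307.3, 228.3, 17.2, 23.4], 0.67)] [[282.6 283.8]]
```

```bash
cat > tab.py <<'E'
from h import *
from scipy.spatial.transform import Rotation as R
M=[]
for i in range(4):
    p=imaging.snapshot('wrist'); s=ctrl.read_state(); e=np.array(s['eef_pos']); Rt=R.from_euler('xyz',s['tcp_rot'],degrees=True).as_matrix()
    T=np.eye(4);T[:3,:3]=Rt;T[:3,3]=e; M.append(np.linalg.inv(T)@np.array(p['extrinsics']))
print(np.round([m[:3,3]*1000 for m in M],2).tolist())
M=np.mean(M,0); Rt=np.eye(3); p['extrinsics']=M
for off in (0,-4): print(off,[proj(p,[[(off+x)/1e3,0,(204-h)/1e3]])[0].round(1).tolist() for x,h in ((15,56),(-15,56),(15,26))])
# fingertips for reference: tips at tool z .173 (x +-11, y +-5)
print('tips',[proj(p,[[x/1e3,y/1e3,.173]])[0].round(1).tolist() for x in (11,) for y in (-5,5)])
g=cv2.cvtColor(p['image'],cv2.COLOR_RGB2GRAY)
print([(r,int(g[r,308:324].mean())) for r in range(222,420,3)])
cv2.imwrite('pics/w7.png',cv2.resize(p['image'][200:430,217:417],(696,800))[:,:,::-1][:600])
E
python3 tab.py
```

```text
[[76.18, -0.2, 30.73], [76.19, -0.18, 30.65], [76.15, -0.19, 30.66], [76.12, -0.17, 30.6]]
0 [[316.3, 319.4], [316.2, 400.6], [316.2, 282.0]]
-4 [[316.3, 330.9], [316.2, 410.6], [316.2, 291.8]]
tips [[302.6, 297.3], [329.8, 297.3]]
[(222, 179), (225, 225), (228, 182), (231, 229), (234, 228), (237, 190), (240, 171), (243, 158), (246, 165), (249, 175), (252, 182), (255, 178), (258, 179), (261, 192), (264, 192), (267, 200), (270, 196), (273, 198), (276, 203), (279, 197), (282, 212), (285, 190), (288, 145), (291, 144), (294, 144), (297, 144), (300, 144), (303, 144), (306, 145), (309, 144), (312, 143), (315, 144), (318, 149), (321, 188), (324, 223), (327, 230), (330, 234), (333, 224), (336, 173), (339, 155), (342, 149), (345, 146), (348, 145), (351, 145), (354, 145), (357, 145), (360, 145), (363, 145), (366, 145), (369, 145), (372, 145), (375, 144), (378, 144), (381, 145), (384, 144), (387, 144), (390, 144), (393, 144), (396, 143), (399, 102), (402, 37), (405, 36), (408, 34), (411, 34), (414, 34), (417, 34)]
```

View pics/w7.png

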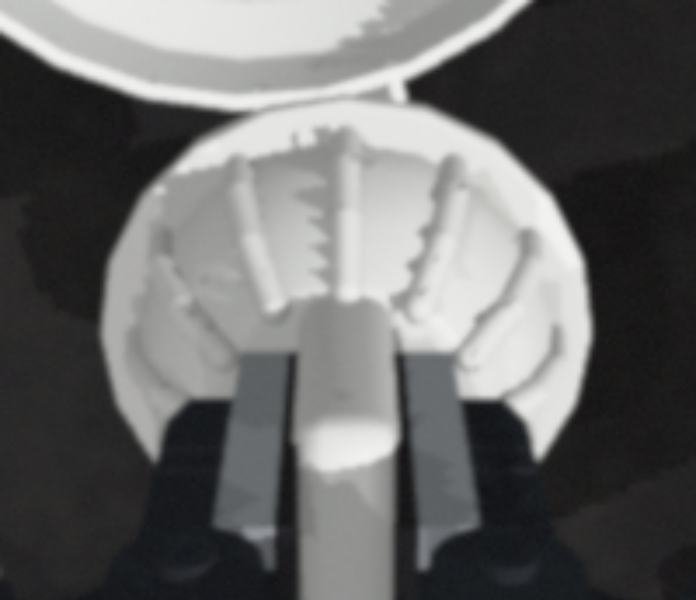

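```bash
cat > fit2.py <<'E'
from h import *
from scipy.optimize import least_squares
from scipy.spatial.transform import Rotation as R
p=imaging.snapshot('wrist')
M=np.array([[-.0032,-.9547,-.2976,.0762],[1,-.0031,-.0007,-.0002],[-.0002,-.2976,.9547,.0307],[0,0,0,1]])
U,_,V=np.linalg.svd(M[:3,:3]);M[:3,:3]=U@V
p['extrinsics']=M
g=cv2.GaussianBlur(cv2.cvtColor(p['image'],cv2.COLOR_RGB2GRAY),(3,3),0).astype(np.float32)
pts=[];c0=np.array([317,300.])
for a in np.radians(np.arange(-186,7,3)):
    r=np.arange(95,45,-.25); u=c0[0]+r*np.cos(a); v=c0[1]+r*np.sin(a)
    l=cv2.remap(g,u.astype(np.float32)[None],v.astype(np.float32)[None],1)[0]
    k=np.argmax(l>120)
    if l[k]>120 and l[:max(k-12,1)].max()<90 and k>12: pts.append((u[k],v[k]))
pts=np.array(pts); t=np.linspace(0,2*np.pi,240,endpoint=False)
def tf(L,v): # reamer local (z up) -> tool
    L=np.atleast_2d(L)*[1,-1,-1]; Rm=R.from_euler('xy',[v[4],v[3]],degrees=True).as_matrix()
    return L@Rm.T+np.array([v[0],v[1],204+v[2]])*1e-3
def res(v):
    P=np.vstack([proj(p,tf(np.c_[.031*np.cos(t),.031*np.sin(t),np.full(240,z)],v)) for z in(0,.004)])
    h=cv2.convexHull(P.astype(np.float32))
    d=[cv2.pointPolygonTest(h,(float(a),float(b)),True) for a,b in pts]
    q=proj(p,tf([[.015,0,.056],[-.015,0,.056],[.015,0,.026]],v))[:,1]
    return np.r_[np.array(d),(q-[320.5,399.5,286.5])*1.5]
for fix in ([1,1,1,1,1],[1,1,1,0,0],[1,1,0,1,1]):
    fix=np.array(fix)
    f=least_squares(lambda v:res(v*fix),np.full(5,.1),diff_step=.3,loss='soft_l1')
    r=res(f.x*fix); print(len(pts),np.round(f.x*fix,2),'arc rms',r[:-3].std().round(2),'mean',r[:-3].mean().round(2),'tab',r[-3:].round(2))
E
python3 fit2.py
```

```text
44 [-2.17 -0.29  2.34 -0.45 -0.11] arc rms 0.41 mean -0.07 tab [ 0.    1.34 -3.62]
44 [-2.14 -0.3   2.78  0.    0.  ] arc rms 0.44 mean -0.08 tab [ 1.03  1.27 -3.48]
44 [-1.89 -0.39 -0.   -1.2   5.57] arc rms 0.6 mean 0.14 tab [-0.21  4.05 -2.81]
```

With the arm settled, the reamer is upright in the hand, about 1.5–2 mm back along tool x. The larger value came from the arm still moving. Now I'll go over the coupler.

drive_tool(dp=[[2, -0.4, 0], [5, -1, 0], [7.5, -1.6, 0], [8.3, -1.8, 0], [8.3, -1.8, 1], [8.3, -1.8, 2], [8.3, -1.8, 2], [8.3, -1.8, 2], [8.3, -1.8, 2], [8.3, -1.8, 2]], yaw=[0, 0, 0, 0, 0, 0, 0, 0, 0, 0])

```text
clock: 9.3
eef_pos: [0.5013, -0.2159, 0.3419]
tcp_rot: [180.0, 0.0, 77.1]
wrist_force: [0.3, -0.0, -0.7]
grip_width: 0.0086
gripper_force: 68.5
```

```bash
cat > rd.py <<'E'
from h import *
E=[];Y=[];F=[]
for i in range(6):
    imaging.snapshot('side'); s=ctrl.read_state(); E.append(s['eef_pos']);Y.append(s['tcp_rot'][2]);F.append(s['wrist_force'])
print(np.round(E,4).tolist());print(np.mean(Y),np.std(Y),np.mean(F,0).round(1),s['clock'],s['grip_width'])
e=np.mean(E,0);a=np.radians(np.mean(Y)); d=np.array([.5010,-.2183])-e[:2]
print('dx_cm',100*(d[0]*np.cos(a)+d[1]*np.sin(a)),'dy_cm',-100*(-d[0]*np.sin(a)+d[1]*np.cos(a)),'yaw',np.mean(Y)-77,'z above home',e[2]-.204-.092)
E
python3 rd.py
```

```text
[[0.5013, -0.2159, 0.342], [0.5013, -0.2157, 0.3419], [0.5013, -0.2157, 0.3419], [0.5013, -0.2157, 0.3418], [0.5013, -0.2157, 0.3419], [0.5013, -0.2156, 0.3418]]
77.15434341180554 0.006441843862544756 [ 0.1 -0.3 -0.9] 9.6 0.00854099832433213
dx_cm -0.25959004587337137 dy_cm 0.027311034561918933 yaw 0.15434341180554156 z above home 0.045884510650015864
```

drive_tool(dp=[[-0.25, 0.03, 0], [-0.25, 0.03, 0], [-0.25, 0.03, 0.8], [-0.25, 0.03, 1.6], [-0.25, 0.03, 2.2], [-0.25, 0.03, 2.6], [-0.25, 0.03, 3], [-0.25, 0.03, 3.3], [-0.25, 0.03, 3.5], [-0.25, 0.03, 3.5]], yaw=[0.2, 0.2, 0.2, 0.2, 0.2, 0.2, 0.2, 0.2, 0.2, 0.2])

```text
clock: 10.6
eef_pos: [0.501, -0.2181, 0.3065]
tcp_rot: [-180.0, -0.0, 77.0]
wrist_force: [0.5, -0.1, -0.9]
grip_width: 0.0087
gripper_force: 68.5
```

```bash
python3 rd.py
```

```text
[[0.501, -0.2181, 0.3067], [0.5011, -0.2181, 0.3069], [0.5011, -0.2181, 0.3069], [0.5011, -0.2181, 0.3069], [0.5011, -0.2181, 0.3069], [0.5011, -0.2182, 0.3069]]
76.96170240981563 0.00149308464791203 [ 0.2  0.2 -1.4] 10.9 0.00866168563299165
dx_cm -0.017504812721818783 dy_cm -0.00240567507711852 yaw -0.03829759018437073 z above home 0.010881157953927634
```

No contact force at 11 mm above home, so the splines are in the slots. Continuing down.

drive_tool(dp=[[0, 0, 0.3], [0, 0, 0.6], [0, 0, 0.8], [0, 0, 0.9], [0, 0, 1.0], [0, 0, 1.1], [0, 0, 1.1], [0, 0, 1.1]], yaw=[0, 0, 0, 0, 0, 0, 0, 0])

```text
clock: 11.7
eef_pos: [0.5011, -0.2181, 0.296]
tcp_rot: [180.0, 0.0, 77.0]
wrist_force: [-2.0, 1.6, 2.3]
grip_width: 0.0086
gripper_force: 69.0
```

drive_tool(dp=[[0, 0, 0.1], [0, 0, 0.2], [0, 0, 0.3], [0, 0, 0.4], [0, 0, 0.5], [0, 0, 0.5], [0, 0, 0.5]], yaw=[0, 0, 0, 0, 0, 0, 0], force=90)

```text
clock: 12.4
eef_pos: [0.5011, -0.2181, 0.2912]
tcp_rot: [180.0, 0.0, 77.0]
wrist_force: [-2.9, 1.0, 9.7]
grip_width: 0.0081
gripper_force: 93.2
```

drive_tool(dp=[[0, 0, 0.1], [0, 0, 0.2], [0, 0, 0.3], [0, 0, 0.3], [0, 0, 0.3]], yaw=[0, 0, 0, 0, 0])

```text
clock: 12.9
eef_pos: [0.5015, -0.218, 0.2898]
tcp_rot: [179.9, 0.1, 77.0]
wrist_force: [-8.9, 4.2, 24.0]
grip_width: 0.0082
gripper_force: 95.6
```

The hard stop is reached at 24 N. The TCP height of 0.2898 puts the reamer's origin at 0.086 = 0.092 − 0.006, so it is home and fully pressed. One quick stability check, then I'll hand in.

```bash
python3 rd.py && python3 -c "
from h import *
p=imaging.snapshot('scene')
print([(np.round(d['box']).tolist(),round(d['conf'],2)) for d in spotter.search_frame(p,'small_reamer')[:2]], ctrl.read_state()['gripper_force'])
print(ctrl.sign_off())"
```

```text
[[0.5015, -0.218, 0.2898], [0.5014, -0.218, 0.2898], [0.5015, -0.218, 0.2898], [0.5015, -0.218, 0.2898], [0.5014, -0.218, 0.2898], [0.5015, -0.218, 0.2898]]
76.9622781053825 0.0011123753285645125 [-8.   3.2 23.8] 13.2 0.008175983373615081
dx_cm -0.04074206806072656 dy_cm -0.036975538023677555 yaw -0.03772189461750486 z above home -0.006177507798012294
[([226.0, 318.0, 19.0, 24.0], 0.9)] 95.62273263931274
the job is handed in; nothing more can be done
None
```

I handed the job in at about 13 s of the 48 s: by height and force readings, the larger reamer is meshed, fully home and held with the drive pressed about 6 mm down (24 N at the wrist, 96 N grip), and the smaller reamer is still in its pocket; sign-off returned no verdict.

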